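Feel a printer carriage along its rail for the tight place

ROBOT

A 6-joint arm with a two-finger parallel gripper is mounted at the origin on the work surface. World frame = base frame: x ahead of the robot, y to its left, z up, the work surface at z = 0. Lengths are in mm, angles in rad, forces in N, time in s.
With the tool pointing down it reaches from about 275 to 750 mm from the base axis. Payload 10.2 kg.
Tool frame: the origin (TCP) lies at the very end of the fingers, on their centre line; the grasp point (between the pads) lies 19 mm behind it; z points along the fingers, y is the line along which they close (so a half turn about z gives the same grasp; the last joint's range is limited). The gripper opens to 85 mm and grips with 20 to 120 N. Pads are 22 mm wide; open, the fingers measure 114 mm over their backs; the gripper's body (76 mm by 85 mm) begins 54 mm behind the grasp point. The pads swing forward as they close: fully open they stand 13 mm farther back than shut.
Start: joints at [0.943, 0.313, 1.498, -0, 1.331, -0.223], TCP at [206.776, 482.571, 231.294] pointing down, gripper open.
Joint ranges: [-2.94, 2.94], [-0.97, 2.17], [0.19, 2.56], [-1.23, 4.37], [0.02, 3.11], [-2.88, 2.88]. Speed limits (rad/s): [2.39, 2.39, 3.01, 3.14, 3.14, 3.14].

INTERFACE

Orientations are given as a unit quaternion [w, x, y, z].
In Python, from rig import monitor, eyes, job gives the robot as it stands. The module is installed in compiled form; this text tells all that it offers.
- The arm moves only by the tool send_rows, never from a script. Its argument "targets" is one flat list of numbers, 7 for each row, row after row: the turn, a rotation vector about the tool's x, y, z in degrees, then the shift along the tool's x, y, z in units of 60 mm (1.0 is 60 mm), then the opening, from -1 (shut) to 1 (fully open), so that 0 is half open. A call has 1 to 5 rows; each row shifts and turns the commanded pose from where the row before left it, along the tool's axes as they then stand; what a row does not reach is not made up. A row lasts 1/8 s, in which the tool goes at most 62.5 mm and 10.7 degrees, less where a joint would pass 70% of its speed; a pose out of reach is approached as far as the arm can. A call is refused whole if a number of a shift passes 1 or a number of a turn 10.7, either way. A call with a gripper value outside its range is refused whole. The fingers move at their own pace and stop on an object; "newtons" is the grip in N (left out, the last holds). Time passes only in rows, so rows that do not move let the fingers close. It gives the time, the measured TCP pose, the force, the opening and the grip force at its end, in the units of the state.
- monitor.sense(): the state, without advancing time (a new reading comes with each control period).
- eyes.capture(name): name is "scene" or "side" or "wrist"; returns a dict with "img" (400x640x3 uint8, red, green, blue), "K" (3x3 intrinsics, pixels), "R" (3x3) and "t" (3): a world point X has camera coordinates R X + t. Camera axes: x right, y down, z forward; pixel columns grow to the right and rows downward; lengths in mm; the calibration is good to about 2 mm. A picture is of the moment at which its call begins. There is no depth.
- job.finish_job(): hands the job in; it is judged then, once.
The state is a dict: "time_s": time; "joints": joint angles; "dq": joint speeds; "tau": joint torques, N m; "eef_pos": TCP position; "ee_rot": TCP orientation; "force": force on the tool from outside, world axes, zero at the start; "wrist_torque": the same for the moment, N m; "grip_width": opening from 0.0 (shut) to 1.0 (fully open); "grip_force": force on a finger pad.
Only numpy, scipy, OpenCV 4.12 (cv2) and the standard library are available. Lean on these libraries where they do the work, as an engineer would, in place of code of your own. Each camera call takes 0.05 s, during which the arm holds its last target. There are 200 camera calls.

TASK

The print carriage of this stripped printer binds somewhere along its rail. Take it by its heat sink and slide it slowly, first up against the rubber buffer at the motor end and then through its whole travel up against the buffer at the knob end, without ramming the buffers, and feel for where it drags: there is a slight drag in one place and a much worse one in another. Bring it back to the worst of the two and leave it standing there at its tightest point, so that I can see where the rail needs straightening; leave everything else as it lies.

Things in the scene. Friction and masses are not known exactly. Their poses are not given: they have to be found in the camera images.
- printer: Chassis of a dot-matrix printer, fixed: steel pan 240 x 430 mm (floor 9 mm above the bench), a 72 mm high side plate at each end, a 12 mm guide rod between them. Origin: centre of the pan at bench height; y runs along the carriage's travel to the motor end (robot's left), x across it away from the robot, z up. Nothing fixed is over 75 mm high. A black roller lies behind the rod.
- carriage: Print carriage: black block on the guide rod, 60 mm long in the travel direction, 40 mm wide. Moves only along the printer's y. Origin: on the rod axis, mid block, 45 mm above the bench, 5 mm nearer the robot than the printer's middle line; axes as the printer's. Free running it drags evenly with 1.5 N plus 4 N per m/s. Stays where it is left.
- heat_sink (a point): Top centre of the finned aluminium heat sink on the carriage, the part to hold: 26 mm across the travel (x), 30 mm along it (y), upright, its sides free from 73 to 111 mm above the bench; this point is at 111 mm, 66 mm straight above the carriage's origin. 30 mm clear all round it above 75 mm.
- front_rail (a point): Middle of the flat front guide rail (20 mm wide, 388 mm long, top 50 mm above the bench), 57 mm nearer the robot than the rod. An arm of the carriage rests a white sprung shoe on it. In two unseen stretches the rail is bowed up and squeezes the shoe: a slight one (28 mm long, drag in all about 5 N) and a tight one (42 mm long, drag in all about 10 N).
- travel_mid (a point): Middle of the carriage's travel, on the rod axis. The middle of the tight stretch lies 50 to 115 mm from here to one side, that of the slight stretch 50 to 115 mm to the other side; which is where is to be felt. Drag peaks up to 8 mm before the middle of a stretch, whichever way one comes.
- buffer_motor: Black rubber buffer, 22 mm round, on the rod against the side plate of the motor end (square 42 mm motor in the front corner, white gears outside). Origin: centre of its face, which the block meets when the carriage's origin is 150 mm from the middle of the travel. It yields 1 mm for each 3 N, at most 8 mm.
- buffer_knob: The same buffer at the knob end (black knob of 38 mm outside the side plate), met when the carriage's origin is 150 mm to the other side of the middle.
- brush: Wood-handled brush, 160 mm long, lying in the front of the pan, not higher than 30 mm: leave alone.
- gear: White gear wheel, 28 mm across, lying in the pan behind the roller: leave alone.
- screwdriver: Black-handled screwdriver, 190 mm, on the bench to the right: leave alone.
- oil: White oil bottle, 34 mm across and 100 mm high, standing on the bench to the left: leave alone.
- meter: Dark multimeter, 75 x 145 x 36 mm, lying on the bench to the left: leave alone.
- ribbon: Dark ribbon cartridge, about 95 x 240 x 20 mm, lying on the bench to the right: leave alone.
- screw_tray: Steel screw tray, 80 x 110 x 22 mm, on the bench in front of the printer to the right: leave alone.
- loupe: Black eye loupe, 48 mm across and 43 mm high, on the bench in front of the printer to the left: leave alone.

How it is judged:
By the outcome, as a careful person would: the job done as asked, in the order asked, and still so for the second after the job is handed in, with the robot touching nothing.
It also fails if it takes over 56 s, if anything falls off the work surface, if the arm or the gripper's body presses on something with over 40 N, if the wrist force passes 120 N, or if a joint passes its speed limit or range.

## Working session

There is one attempt and no reset: what is moved stays moved. The work goes in short steps, Python scripts to look and compute and a tool call to move; the robot and the scene stay as the last step left them, time stands still between calls to the robot, and variables do not carry over. Pictures are saved under pics/ and viewed, at most 10 in all, crops included, and the job is handed in when it is done.

Besides the shell and the picture viewer there is one more tool, called as name(argument=value, ...) on one line, values as JSON. send_rows: Moves the arm, as the interface text tells. Its arguments: {"type":"object","properties":{"targets":{"type":"array","items":{"type":"number"}},"newtons":{"type":"number"}},"required":["targets"]}

```bash
mkdir -p pics
python3 - <<'E'
from rig import monitor, eyes
import cv2,pickle
d={}
for n in("scene","side","wrist"):
    c=eyes.capture(n);d[n]=c;cv2.imwrite(f"pics/{n}0.png",c["img"][:,:,::-1])
pickle.dump(d,open("d.pkl","wb"))
s=monitor.sense();print(s)
E
```

```text
{'time_s': 0.15, 'joints': array([ 9.42599698e-01,  3.13311964e-01,  1.49822719e+00, -1.57216813e-05,
        1.33104758e+00, -2.23407711e-01]), 'dq': array([-0.00075629, -0.00141362, -0.00182908, -0.00042071, -0.00068726,
       -0.00015759]), 'tau': array([ 1.55004778e-03, -4.12367213e+01, -2.59799194e+01, -2.09869581e-04,
        3.20502782e-03,  8.93231942e-06]), 'eef_pos': array([206.65951011, 482.40329143, 230.88473672]), 'ee_rot': array([-1.98349925e-04,  2.01013631e-01,  9.79588318e-01, -4.55812157e-04]), 'force': array([-0.00815801,  1.08363487,  0.17616067]), 'wrist_torque': array([-0.0296654 , -0.01036347,  0.00571849]), 'grip_force': 0.0, 'grip_width': 0.9993680870295489}
```

View pics/scene0.png

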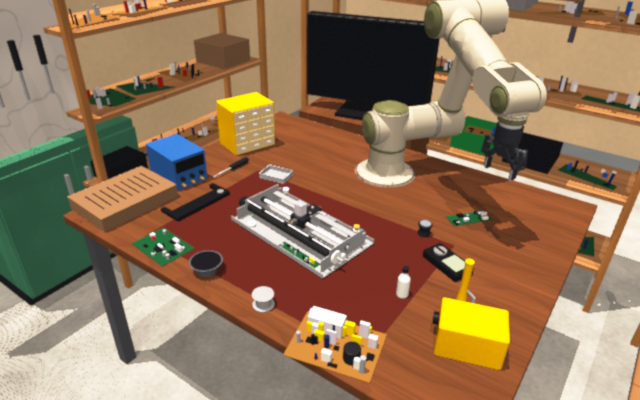

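View pics/side0.png

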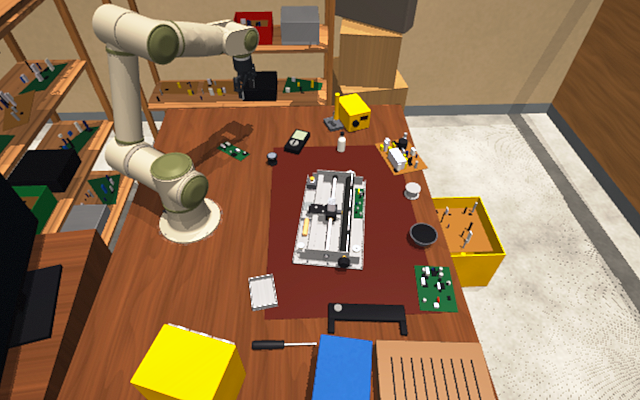

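The scene view is from the far side, with the printer around (300,225). In the side view it is around (332,218) with the carriage near (320,210). I'll zoom in on both.

Run:
```python
import cv2,pickle,numpy as np
d=pickle.load(open("d.pkl","rb"))
a=d["scene"]["img"][175:275,225:380,::-1];b=d["side"]["img"][160:275,285:375,::-1]
a=cv2.resize(a,None,fx=3,fy=3,interpolation=cv2.INTER_CUBIC);b=cv2.resize(b,None,fx=3.6,fy=5,interpolation=cv2.INTER_CUBIC)
o=np.zeros((600,800,3),np.uint8);o[:300,:465]=a;o[:575,470:470+b.shape[1]]=b
cv2.imwrite("pics/z.png",o)
```

```text
(no output)
```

View pics/z.png

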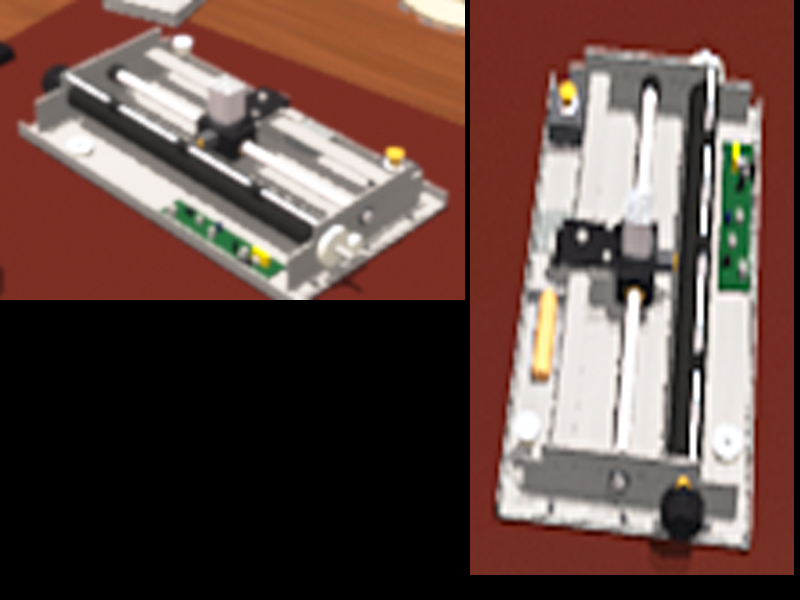

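Crop: the heat sink top is at about (226,84) in the scene crop and (637,206) in the side crop. The pan corners in the side crop are at (497,518), (748,548), (760,103) and (550,75).

```bash
cat > h.py <<'E'
import numpy as np
def ray(c,p):
    R=np.array(c["R"]);v=R.T@np.linalg.inv(c["K"])@[p[0],p[1],1.]
    return -R.T@np.array(c["t"]),v/np.linalg.norm(v)
def plane(c,p,z):
    o,v=ray(c,p);return o+v*(z-o[2])/v[2]
def tri(rs):
    A=sum(np.eye(3)-np.outer(v,v) for o,v in rs);b=sum((np.eye(3)-np.outer(v,v))@o for o,v in rs)
    return np.linalg.solve(A,b)
E
python3 - <<'E'
from h import *
import pickle
d=pickle.load(open("d.pkl","rb"));S=d["scene"];D=d["side"]
sc=lambda x,y:(225+x/3-.33,175+y/3-.33); sd=lambda x,y:(285+(x-470)/3.6-.36,160+y/5-.4)
print(tri([ray(S,sc(226,84)),ray(D,sd(637,206))]),plane(S,sc(226,84),111),plane(D,sd(637,206),111))
c=[plane(D,sd(*p),10) for p in((497,518),(748,548),(760,103),(550,75))]
print(np.round(c,0),np.mean(c,0))
for p,q in((3,0),(2,1)):
    e=c[p]-c[q];print(np.degrees(np.arctan2(-e[0],e[1])),np.linalg.norm(e))
k=[plane(S,sc(*p),10) for p in((20,130),(290,300),(447,200))]
print(np.round(k)); e=k[1]-k[0];print(np.degrees(np.arctan2(-e[0],e[1])),np.linalg.norm(e))
from scipy.spatial.transform import Rotation as Ro
print(Ro.from_quat([2.01013631e-01,9.79588318e-01,0,0]).as_matrix())
E
```

```text
[531.91926554 -25.64989698 109.56366606] [532.67000344 -24.18127689 111.        ] [532.36563713 -27.744549   111.        ]
[[ 388. -222.   10.]
 [ 625. -255.   10.]
 [ 691.  177.   10.]
 [ 450.  220.   10.]] [538.78674365 -19.86747409  10.        ]
-7.931033916171201 446.13075046555656
-8.678063031151526 437.63330553890967
[[ 625. -250.   10.]
 [ 683.  167.   10.]
 [ 450.  210.   10.]]
-7.997916370284119 421.51603450522407
[[-0.91918702  0.39382131  0.        ]
 [ 0.39382131  0.91918702  0.        ]
 [ 0.          0.         -1.        ]]
```

send_rows(targets=[0, 0, -7.5, 0, 0, 0, 1, 0, 0, -7.5, 0, 0, 0, 1, 0, 0, 0, -0.6, -0.7, 0, 1, 0, 0, 0, -0.6, -0.7, 0, 1, 0, 0, 0, -0.6, -0.7, 0, 1], newtons=40)

```text
time_s: 0.78
eef_pos: [296.2, 341.0, 231.1]
ee_rot: [-0.0, 0.071, 0.997, -0.0]
force: [1.9, 0.2, 0.6]
grip_width: 0.999
grip_force: 0.0
```

send_rows(targets=[0, 0, 0, -0.6, -0.7, 0, 1, 0, 0, 0, -0.6, -0.7, 0, 1, 0, 0, 0, -0.6, -0.7, 0, 1, 0, 0, 0, -0.6, -0.7, 0, 1, 0, 0, 0, -0.6, -0.7, 0, 1])

```text
time_s: 1.4
eef_pos: [444.6, 107.2, 231.3]
ee_rot: [0.0, 0.072, 0.997, 0.0]
force: [0.8, 0.3, 0.6]
grip_width: 1.0
grip_force: 0.0
```

send_rows(targets=[0, 0, 0, -0.5, -0.6, 0, 1, 0, 0, 0, -0.4, -0.5, 0, 1, 0, 0, 0, 0, 0, 0, 1, 0, 0, 0, 0, 0, 0, 1])

```text
time_s: 1.9
eef_pos: [487.6, 36.5, 231.1]
ee_rot: [-0.0, 0.071, 0.997, 0.0]
force: [0.3, 0.6, -0.2]
grip_width: 1.002
grip_force: 0.0
```

Run:
```python
from rig import eyes
import cv2,pickle
c=eyes.capture("wrist");pickle.dump(c,open("w.pkl","wb"));cv2.imwrite("pics/w1.png",c["img"][:,:,::-1])
```

```text
(no output)
```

View pics/w1.png

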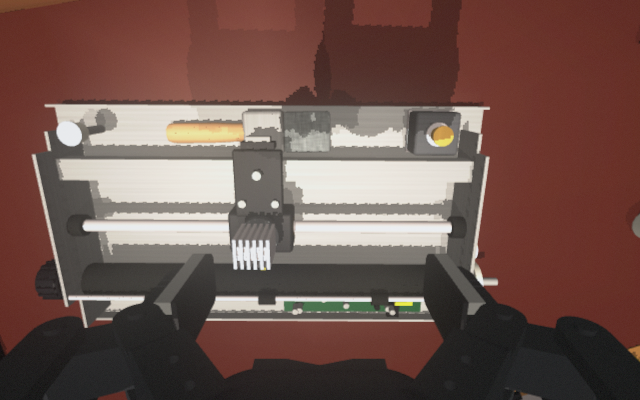

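The wrist view shows the heat sink's fin tops spanning about (233–270, 241–269). The rod runs between the buffer faces at (84,226) and (452,228).

Run:
```python
from h import *
import pickle
w=pickle.load(open("w.pkl","rb"))
p=plane(w,(251.5,255),111);a=plane(w,(84,226),45);b=plane(w,(452,228),45)
e=b-a;th=np.arctan2(e[0],e[1]);print(p,a,b,(a+b)/2,np.degrees(th),np.linalg.norm(e))
f,g=plane(w,(50,105),15),plane(w,(487,107),15);e2=g-f;print(np.degrees(np.arctan2(e2[0],e2[1])),np.linalg.norm(e2))
u=np.array([np.sin(th),np.cos(th),0]);print("carriage s",(p-(a+b)/2)@u)
q=np.array([487.6,36.5,231.1]);yt=np.array([.142,.990,0]);xt=np.array([-.990,.142,0])
print((p-q)@xt/60,(p-q)@yt/60)
```

```text
[534.93841884 -27.01968759 111.        ] [ 509.46866604 -203.57207661   45.        ] [563.67115703 158.31854126  45.        ] [536.56991154 -22.62676767  45.        ] 8.518207446448951 365.92721862652587
8.411396986106052 430.79506539062487
carriage s -4.586123646318159
-0.9314138380935524 -0.9360405872848649
```

send_rows(targets=[0, 0, 0.25, -0.46, -0.46, 0, 1, 0, 0, 0, -0.46, -0.46, 0, 1, 0, 0, 0, 0, 0, 0.5, 1, 0, 0, 0, 0, 0, 0.5, 1, 0, 0, 0, 0, 0, 0, 1])

```text
time_s: 2.58
eef_pos: [533.5, -25.5, 169.9]
ee_rot: [-0.002, 0.073, 0.997, 0.0]
force: [0.4, 0.4, 0.0]
grip_width: 0.997
grip_force: 0.0
```

send_rows(targets=[0, 0, 0, 0, 0, 0.5, 1, 0, 0, 0, 0, 0, 0.5, 1, 0, 0, 0, 0, 0, 0.5, 1, 0, 0, 0, 0, 0, 0, 1, 0, 0, 0, 0, 0, 0, 1])

```text
time_s: 3.2
eef_pos: [535.6, -26.6, 83.3]
ee_rot: [0.001, 0.073, 0.997, -0.0]
force: [0.4, -0.6, -0.2]
grip_width: 0.999
grip_force: 0.0
```

send_rows(targets=[0, 0, 0, 0, 0, 0, 0, 0, 0, 0, 0, 0, 0, -0.3, 0, 0, 0, 0, 0, 0, -0.5, 0, 0, 0, 0, 0, 0, -1, 0, 0, 0, 0, 0, 0, -1], newtons=40)

```text
time_s: 3.82
eef_pos: [534.8, -26.7, 81.7]
ee_rot: [0.0, 0.074, 0.997, -0.0]
force: [-1.9, 0.4, 5.8]
grip_width: 0.348
grip_force: 40.5
```

send_rows(targets=[0, 0, 0, 0, 0, 0, -1, 0, 0, 0, 0, 0, 0, -1, 0, 0, 0, 0, 0, 0, -1])

```text
time_s: 4.2
eef_pos: [534.8, -26.7, 81.7]
ee_rot: [0.0, 0.074, 0.997, -0.0]
force: [-1.5, 0.1, 5.5]
grip_width: 0.345
grip_force: 40.5
```

send_rows(targets=[0, 0, 0, 0, 0.05, 0, -1, 0, 0, 0, 0, 0.08, 0, -1, 0, 0, 0, 0, 0.08, 0, -1, 0, 0, 0, 0, 0.08, 0, -1, 0, 0, 0, 0, 0.08, 0, -1])

```text
time_s: 4.82
eef_pos: [538.0, -4.9, 81.8]
ee_rot: [0.0, 0.074, 0.997, -0.0]
force: [-2.4, -1.6, 5.2]
grip_width: 0.345
grip_force: 40.6
```

send_rows(targets=[0, 0, 0, 0, 0.08, 0, -1, 0, 0, 0, 0, 0.08, 0, -1])

```text
time_s: 5.08
eef_pos: [539.5, 4.6, 81.7]
ee_rot: [0.0, 0.074, 0.997, -0.0]
force: [-2.4, -1.4, 5.3]
grip_width: 0.346
grip_force: 40.6
```

send_rows(targets=[0, 0, 0, 0, 0.07, 0, -1])

```text
time_s: 5.2
eef_pos: [540.1, 8.8, 81.8]
ee_rot: [0.0, 0.074, 0.997, -0.0]
force: [-2.1, -0.7, 5.6]
grip_width: 0.343
grip_force: 40.6
```

send_rows(targets=[0, 0, 0, 0, 0.07, 0, -1])

```text
time_s: 5.32
eef_pos: [540.7, 12.9, 81.8]
ee_rot: [0.0, 0.074, 0.997, -0.0]
force: [-2.1, -1.1, 5.6]
grip_width: 0.343
grip_force: 40.6
```

send_rows(targets=[0, 0, 0, 0, 0.07, 0, -1])

```text
time_s: 5.45
eef_pos: [541.3, 17.1, 81.8]
ee_rot: [0.0, 0.074, 0.997, -0.0]
force: [-2.1, -1.5, 5.2]
grip_width: 0.342
grip_force: 40.6
```

send_rows(targets=[0, 0, 0, 0, 0.07, 0, -1])

```text
time_s: 5.58
eef_pos: [541.9, 21.2, 81.7]
ee_rot: [0.0, 0.074, 0.997, -0.0]
force: [-1.6, -1.7, 5.2]
grip_width: 0.348
grip_force: 40.6
```

send_rows(targets=[0, 0, 0, 0, 0.07, 0, -1])

```text
time_s: 5.7
eef_pos: [542.6, 25.4, 81.7]
ee_rot: [0.0, 0.074, 0.997, -0.0]
force: [-2.3, -1.0, 5.3]
grip_width: 0.346
grip_force: 40.6
```

send_rows(targets=[0, 0, 0, 0, 0.07, 0, -1])

```text
time_s: 5.82
eef_pos: [543.2, 29.6, 81.8]
ee_rot: [0.0, 0.074, 0.997, -0.0]
force: [-2.4, -1.0, 5.8]
grip_width: 0.345
grip_force: 40.6
```

send_rows(targets=[0, 0, 0, 0, 0.07, 0, -1])

```text
time_s: 5.95
eef_pos: [543.8, 33.7, 81.7]
ee_rot: [0.0, 0.074, 0.997, -0.0]
force: [-1.8, -1.7, 6.0]
grip_width: 0.344
grip_force: 40.6
```

send_rows(targets=[0, 0, 0, 0, 0.07, 0, -1])

```text
time_s: 6.08
eef_pos: [544.4, 37.9, 81.7]
ee_rot: [0.0, 0.074, 0.997, -0.0]
force: [-1.2, -0.7, 4.9]
grip_width: 0.343
grip_force: 40.6
```

send_rows(targets=[0, 0, 0, 0, 0.07, 0, -1])

```text
time_s: 6.2
eef_pos: [545.1, 42.0, 81.8]
ee_rot: [0.0, 0.074, 0.997, -0.0]
force: [-1.3, -1.9, 5.8]
grip_width: 0.342
grip_force: 40.6
```

send_rows(targets=[0, 0, 0, 0, 0.07, 0, -1])

```text
time_s: 6.32
eef_pos: [545.7, 46.2, 81.7]
ee_rot: [0.0, 0.074, 0.997, -0.0]
force: [-1.1, -0.8, 5.2]
grip_width: 0.343
grip_force: 40.6
```

send_rows(targets=[0, 0, 0, 0, 0.07, 0, -1])

```text
time_s: 6.45
eef_pos: [546.3, 50.3, 81.8]
ee_rot: [0.0, 0.074, 0.997, -0.0]
force: [-2.0, -2.2, 5.0]
grip_width: 0.342
grip_force: 40.6
```

send_rows(targets=[0, 0, 0, 0, 0.07, 0, -1])

```text
time_s: 6.58
eef_pos: [546.9, 54.1, 81.8]
ee_rot: [0.0, 0.074, 0.997, -0.001]
force: [-2.0, -6.2, 6.0]
grip_width: 0.35
grip_force: 40.6
```

send_rows(targets=[0, 0, 0, 0, 0.07, 0, -1])

```text
time_s: 6.7
eef_pos: [547.5, 57.8, 81.8]
ee_rot: [0.0, 0.074, 0.997, -0.001]
force: [-3.4, -9.2, 5.6]
grip_width: 0.345
grip_force: 40.7
```

send_rows(targets=[0, 0, 0, 0, 0.07, 0, -1])

```text
time_s: 6.82
eef_pos: [548.1, 61.7, 81.8]
ee_rot: [0.0, 0.073, 0.997, -0.001]
force: [-3.7, -10.0, 6.0]
grip_width: 0.345
grip_force: 40.7
```

send_rows(targets=[0, 0, 0, 0, 0.07, 0, -1])

```text
time_s: 6.95
eef_pos: [548.7, 65.7, 81.8]
ee_rot: [0.0, 0.074, 0.997, -0.001]
force: [-2.0, -8.4, 5.5]
grip_width: 0.344
grip_force: 40.7
```

send_rows(targets=[0, 0, 0, 0, 0.07, 0, -1])

```text
time_s: 7.08
eef_pos: [549.3, 69.9, 81.8]
ee_rot: [0.0, 0.074, 0.997, -0.001]
force: [-2.6, -9.4, 6.4]
grip_width: 0.344
grip_force: 40.7
```

send_rows(targets=[0, 0, 0, 0, 0.07, 0, -1])

```text
time_s: 7.2
eef_pos: [549.9, 74.2, 81.8]
ee_rot: [0.0, 0.074, 0.997, -0.001]
force: [-1.5, -6.6, 6.0]
grip_width: 0.344
grip_force: 40.6
```

send_rows(targets=[0, 0, 0, 0, 0.07, 0, -1])

```text
time_s: 7.32
eef_pos: [550.6, 78.5, 81.8]
ee_rot: [0.0, 0.074, 0.997, -0.001]
force: [-1.6, -6.1, 5.4]
grip_width: 0.348
grip_force: 40.6
```

send_rows(targets=[0, 0, 0, 0, 0.07, 0, -1])

```text
time_s: 7.45
eef_pos: [551.3, 83.0, 81.8]
ee_rot: [0.0, 0.074, 0.997, -0.001]
force: [-1.8, -3.8, 5.6]
grip_width: 0.343
grip_force: 40.6
```

send_rows(targets=[0, 0, 0, 0, 0.07, 0, -1])

```text
time_s: 7.58
eef_pos: [551.9, 87.4, 81.8]
ee_rot: [0.0, 0.074, 0.997, -0.0]
force: [-1.7, -1.4, 5.1]
grip_width: 0.343
grip_force: 40.6
```

send_rows(targets=[0, 0, 0, 0, 0.07, 0, -1])

```text
time_s: 7.7
eef_pos: [552.5, 91.8, 81.7]
ee_rot: [0.0, 0.074, 0.997, -0.0]
force: [-1.4, -2.2, 5.0]
grip_width: 0.347
grip_force: 40.5
```

send_rows(targets=[0, 0, 0, 0, 0.07, 0, -1])

```text
time_s: 7.82
eef_pos: [553.2, 96.0, 81.8]
ee_rot: [0.0, 0.074, 0.997, -0.0]
force: [-1.1, -1.9, 4.9]
grip_width: 0.345
grip_force: 40.5
```

send_rows(targets=[0, 0, 0, 0, 0.07, 0, -1])

```text
time_s: 7.95
eef_pos: [553.8, 100.2, 81.8]
ee_rot: [0.0, 0.074, 0.997, -0.0]
force: [-1.5, -1.6, 4.6]
grip_width: 0.345
grip_force: 40.5
```

send_rows(targets=[0, 0, 0, 0, 0.07, 0, -1])

```text
time_s: 8.07
eef_pos: [554.4, 104.3, 81.8]
ee_rot: [0.0, 0.074, 0.997, -0.0]
force: [-1.1, -1.3, 4.5]
grip_width: 0.348
grip_force: 40.5
```

Tight stretch felt on the motor side (y about 50–87). Now I'll ease up to the motor buffer.

send_rows(targets=[0, 0, 0, 0, 0.07, 0, -1, 0, 0, 0, 0, 0.06, 0, -1, 0, 0, 0, 0, 0.05, 0, -1, 0, 0, 0, 0, 0.03, 0, -1])

```text
time_s: 8.57
eef_pos: [556.3, 116.9, 81.8]
ee_rot: [0.0, 0.074, 0.997, -0.0]
force: [-0.5, -1.1, 4.9]
grip_width: 0.344
grip_force: 40.6
```

send_rows(targets=[0, 0, 0, 0, 0.03, 0, -1, 0, 0, 0, 0, 0.03, 0, -1])

```text
time_s: 8.82
eef_pos: [556.8, 120.3, 81.8]
ee_rot: [0.0, 0.074, 0.997, -0.0]
force: [-1.3, -1.6, 5.2]
grip_width: 0.342
grip_force: 40.6
```

send_rows(targets=[0, 0, 0, 0, 0.03, 0, -1])

```text
time_s: 8.95
eef_pos: [557.1, 122.1, 81.8]
ee_rot: [0.0, 0.074, 0.997, -0.0]
force: [-0.0, -1.2, 6.0]
grip_width: 0.34
grip_force: 40.6
```

send_rows(targets=[0, 0, 0, 0, 0.03, 0, -1])

```text
time_s: 9.07
eef_pos: [557.3, 123.9, 81.7]
ee_rot: [0.0, 0.074, 0.997, -0.0]
force: [-1.3, -1.6, 4.6]
grip_width: 0.342
grip_force: 40.6
```

send_rows(targets=[0, 0, 0, 0, 0.03, 0, -1])

```text
time_s: 9.2
eef_pos: [557.6, 125.7, 81.8]
ee_rot: [0.0, 0.074, 0.997, -0.0]
force: [-1.2, -1.9, 5.7]
grip_width: 0.344
grip_force: 40.6
```

send_rows(targets=[0, 0, 0, 0, 0.03, 0, -1])

```text
time_s: 9.32
eef_pos: [557.8, 127.3, 81.8]
ee_rot: [0.0, 0.074, 0.997, -0.0]
force: [-1.3, -3.9, 5.7]
grip_width: 0.345
grip_force: 40.6
```

send_rows(targets=[0, 0, 0, 0, 0.02, 0, -1])

```text
time_s: 9.45
eef_pos: [558.0, 128.1, 81.8]
ee_rot: [0.0, 0.074, 0.997, -0.001]
force: [-2.5, -5.7, 6.6]
grip_width: 0.345
grip_force: 40.7
```

send_rows(targets=[0, 0, 0, 0, 0.01, 0, -1, 0, 0, 0, 0, 0, 0, -1, 0, 0, 0, 0, 0, 0, -1])

```text
time_s: 9.82
eef_pos: [558.0, 128.5, 81.8]
ee_rot: [0.0, 0.074, 0.997, -0.001]
force: [-2.1, -6.5, 6.2]
grip_width: 0.345
grip_force: 40.7
```

send_rows(targets=[0, 0, 0, 0, -0.04, 0, -1, 0, 0, 0, 0, -0.08, 0, -1, 0, 0, 0, 0, -0.08, 0, -1, 0, 0, 0, 0, -0.08, 0, -1, 0, 0, 0, 0, -0.08, 0, -1])

```text
time_s: 10.45
eef_pos: [554.9, 108.0, 81.7]
ee_rot: [0.001, 0.074, 0.997, 0.0]
force: [-0.1, 1.5, 4.8]
grip_width: 0.343
grip_force: 40.6
```

send_rows(targets=[0, 0, 0, 0, -0.08, 0, -1, 0, 0, 0, 0, -0.07, 0, -1])

```text
time_s: 10.7
eef_pos: [553.6, 99.1, 81.7]
ee_rot: [0.001, 0.074, 0.997, 0.0]
force: [-0.5, 1.9, 4.6]
grip_width: 0.347
grip_force: 40.6
```

send_rows(targets=[0, 0, 0, 0, -0.07, 0, -1])

```text
time_s: 10.82
eef_pos: [553.0, 95.0, 81.8]
ee_rot: [0.001, 0.074, 0.997, 0.0]
force: [0.1, 0.7, 5.6]
grip_width: 0.349
grip_force: 40.6
```

send_rows(targets=[0, 0, 0, 0, -0.07, 0, -1])

```text
time_s: 10.95
eef_pos: [552.4, 90.8, 81.8]
ee_rot: [0.001, 0.074, 0.997, 0.0]
force: [0.1, 2.0, 5.8]
grip_width: 0.347
grip_force: 40.6
```

send_rows(targets=[0, 0, 0, 0, -0.06, 0, -1])

```text
time_s: 11.08
eef_pos: [551.8, 87.4, 81.8]
ee_rot: [0.001, 0.074, 0.997, 0.0]
force: [-0.6, 3.1, 5.6]
grip_width: 0.345
grip_force: 40.6
```

send_rows(targets=[0, 0, 0, 0, -0.06, 0, -1])

```text
time_s: 11.2
eef_pos: [551.4, 84.2, 81.8]
ee_rot: [0.001, 0.074, 0.997, 0.001]
force: [0.9, 5.9, 4.8]
grip_width: 0.347
grip_force: 40.6
```

send_rows(targets=[0, 0, 0, 0, -0.06, 0, -1])

```text
time_s: 11.32
eef_pos: [551.0, 81.1, 81.8]
ee_rot: [0.001, 0.074, 0.997, 0.001]
force: [1.4, 8.5, 5.0]
grip_width: 0.341
grip_force: 40.6
```

send_rows(targets=[0, 0, 0, 0, -0.06, 0, -1])

```text
time_s: 11.45
eef_pos: [550.4, 77.7, 81.8]
ee_rot: [0.001, 0.074, 0.997, 0.001]
force: [2.8, 9.3, 5.7]
grip_width: 0.345
grip_force: 40.6
```

send_rows(targets=[0, 0, 0, 0, -0.06, 0, -1])

```text
time_s: 11.58
eef_pos: [550.0, 74.3, 81.8]
ee_rot: [0.001, 0.074, 0.997, 0.001]
force: [1.8, 9.3, 5.2]
grip_width: 0.346
grip_force: 40.6
```

send_rows(targets=[0, 0, 0, 0, -0.06, 0, -1])

```text
time_s: 11.7
eef_pos: [549.4, 70.7, 81.8]
ee_rot: [0.001, 0.074, 0.997, 0.001]
force: [2.7, 9.8, 4.3]
grip_width: 0.347
grip_force: 40.6
```

send_rows(targets=[0, 0, 0, 0, -0.06, 0, -1])

```text
time_s: 11.82
eef_pos: [548.9, 67.1, 81.8]
ee_rot: [0.001, 0.074, 0.997, 0.001]
force: [1.2, 8.0, 4.7]
grip_width: 0.345
grip_force: 40.6
```

send_rows(targets=[0, 0, 0, 0, -0.06, 0, -1])

```text
time_s: 11.95
eef_pos: [548.3, 63.3, 81.8]
ee_rot: [0.001, 0.074, 0.997, 0.001]
force: [2.4, 7.5, 5.3]
grip_width: 0.341
grip_force: 40.7
```

send_rows(targets=[0, 0, 0, 0, -0.06, 0, -1])

```text
time_s: 12.08
eef_pos: [547.7, 59.6, 81.8]
ee_rot: [0.001, 0.074, 0.997, 0.001]
force: [0.5, 6.7, 4.5]
grip_width: 0.342
grip_force: 40.7
```

send_rows(targets=[0, 0, 0, 0, -0.06, 0, -1])

```text
time_s: 12.2
eef_pos: [547.1, 55.8, 81.8]
ee_rot: [0.001, 0.074, 0.997, 0.001]
force: [0.2, 2.7, 5.3]
grip_width: 0.343
grip_force: 40.7
```

send_rows(targets=[0, 0, 0, 0, -0.06, 0, -1])

```text
time_s: 12.32
eef_pos: [546.6, 52.0, 81.8]
ee_rot: [0.001, 0.074, 0.997, 0.0]
force: [-0.5, 2.1, 5.9]
grip_width: 0.347
grip_force: 40.7
```

send_rows(targets=[0, 0, 0, 0, -0.06, 0, -1])

```text
time_s: 12.45
eef_pos: [546.0, 48.2, 81.8]
ee_rot: [0.0, 0.074, 0.997, 0.0]
force: [-0.9, 1.4, 6.0]
grip_width: 0.345
grip_force: 40.8
```

send_rows(targets=[0, 0, 0, 0, -0.06, 0, -1])

```text
time_s: 12.58
eef_pos: [545.5, 44.6, 81.8]
ee_rot: [0.0, 0.074, 0.997, 0.0]
force: [-1.3, 2.5, 6.5]
grip_width: 0.342
grip_force: 40.8
```

Tight stretch centre is y≈69: the two passes' weighted means are 66 and 72. I'll continue to the knob end.

send_rows(targets=[0, 0, 0, 0, -0.08, 0, -1, 0, 0, 0, 0, -0.08, 0, -1, 0, 0, 0, 0, -0.08, 0, -1, 0, 0, 0, 0, -0.08, 0, -1, 0, 0, 0, 0, -0.08, 0, -1])

```text
time_s: 13.2
eef_pos: [541.9, 20.8, 81.7]
ee_rot: [0.0, 0.074, 0.997, 0.0]
force: [-1.2, 1.5, 5.6]
grip_width: 0.344
grip_force: 40.8
```

send_rows(targets=[0, 0, 0, 0, -0.08, 0, -1, 0, 0, 0, 0, -0.08, 0, -1, 0, 0, 0, 0, -0.08, 0, -1, 0, 0, 0, 0, -0.08, 0, -1, 0, 0, 0, 0, -0.08, 0, -1])

```text
time_s: 13.82
eef_pos: [538.3, -3.0, 81.7]
ee_rot: [0.0, 0.074, 0.997, 0.0]
force: [-1.2, 2.4, 6.4]
grip_width: 0.346
grip_force: 40.8
```

send_rows(targets=[0, 0, 0, 0, -0.08, 0, -1, 0, 0, 0, 0, -0.08, 0, -1, 0, 0, 0, 0, -0.08, 0, -1, 0, 0, 0, 0, -0.08, 0, -1, 0, 0, 0, 0, -0.08, 0, -1])

```text
time_s: 14.45
eef_pos: [534.8, -26.7, 81.7]
ee_rot: [0.0, 0.074, 0.997, 0.0]
force: [-1.0, 1.8, 6.3]
grip_width: 0.347
grip_force: 40.8
```

send_rows(targets=[0, 0, 0, 0, -0.08, 0, -1, 0, 0, 0, 0, -0.08, 0, -1, 0, 0, 0, 0, -0.08, 0, -1, 0, 0, 0, 0, -0.08, 0, -1, 0, 0, 0, 0, -0.08, 0, -1])

```text
time_s: 15.08
eef_pos: [531.2, -50.5, 81.7]
ee_rot: [0.0, 0.074, 0.997, 0.0]
force: [-1.7, 1.7, 7.2]
grip_width: 0.349
grip_force: 40.9
```

send_rows(targets=[0, 0, 0, 0, -0.07, 0, -1, 0, 0, 0, 0, -0.07, 0, -1])

```text
time_s: 15.32
eef_pos: [529.9, -58.8, 81.7]
ee_rot: [0.0, 0.074, 0.997, 0.0]
force: [-0.9, 1.8, 6.1]
grip_width: 0.341
grip_force: 40.9
```

send_rows(targets=[0, 0, 0, 0, -0.07, 0, -1, 0, 0, 0, 0, -0.07, 0, -1])

```text
time_s: 15.58
eef_pos: [528.7, -67.1, 81.7]
ee_rot: [0.0, 0.074, 0.997, 0.0]
force: [-2.0, 1.9, 7.7]
grip_width: 0.343
grip_force: 40.9
```

send_rows(targets=[0, 0, 0, 0, -0.07, 0, -1])

```text
time_s: 15.7
eef_pos: [528.1, -71.1, 81.8]
ee_rot: [0.0, 0.074, 0.997, 0.0]
force: [-1.4, 4.2, 7.7]
grip_width: 0.341
grip_force: 40.9
```

send_rows(targets=[0, 0, 0, 0, -0.07, 0, -1])

```text
time_s: 15.82
eef_pos: [527.5, -75.0, 81.8]
ee_rot: [0.0, 0.074, 0.997, 0.0]
force: [0.3, 4.4, 7.4]
grip_width: 0.343
grip_force: 40.9
```

send_rows(targets=[0, 0, 0, 0, -0.07, 0, -1])

```text
time_s: 15.95
eef_pos: [526.9, -79.1, 81.7]
ee_rot: [0.0, 0.074, 0.997, 0.0]
force: [0.3, 4.3, 7.3]
grip_width: 0.349
grip_force: 40.9
```

send_rows(targets=[0, 0, 0, 0, -0.07, 0, -1])

```text
time_s: 16.08
eef_pos: [526.3, -83.3, 81.7]
ee_rot: [0.0, 0.074, 0.997, 0.0]
force: [-0.2, 3.9, 6.6]
grip_width: 0.346
grip_force: 40.9
```

send_rows(targets=[0, 0, 0, 0, -0.07, 0, -1])

```text
time_s: 16.2
eef_pos: [525.6, -87.5, 81.7]
ee_rot: [0.0, 0.074, 0.997, 0.0]
force: [-1.2, 3.0, 8.2]
grip_width: 0.344
grip_force: 40.9
```

send_rows(targets=[0, 0, 0, 0, -0.07, 0, -1])

```text
time_s: 16.32
eef_pos: [525.0, -91.9, 81.7]
ee_rot: [0.0, 0.074, 0.997, 0.0]
force: [-1.0, 2.4, 6.7]
grip_width: 0.343
grip_force: 40.9
```

send_rows(targets=[0, 0, 0, 0, -0.07, 0, -1])

```text
time_s: 16.45
eef_pos: [524.4, -96.2, 81.7]
ee_rot: [0.0, 0.074, 0.997, 0.0]
force: [-1.3, 2.9, 8.0]
grip_width: 0.341
grip_force: 40.9
```

send_rows(targets=[0, 0, 0, 0, -0.07, 0, -1])

```text
time_s: 16.58
eef_pos: [523.7, -100.3, 81.7]
ee_rot: [0.0, 0.074, 0.997, 0.0]
force: [-1.5, 2.0, 6.9]
grip_width: 0.344
grip_force: 40.9
```

send_rows(targets=[0, 0, 0, 0, -0.07, 0, -1])

```text
time_s: 16.7
eef_pos: [523.1, -104.5, 81.7]
ee_rot: [0.0, 0.074, 0.997, 0.0]
force: [-2.6, 1.1, 7.7]
grip_width: 0.346
grip_force: 40.9
```

send_rows(targets=[0, 0, 0, 0, -0.07, 0, -1])

```text
time_s: 16.82
eef_pos: [522.5, -108.6, 81.7]
ee_rot: [0.0, 0.074, 0.997, 0.0]
force: [-0.6, 2.0, 7.0]
grip_width: 0.342
grip_force: 40.9
```

send_rows(targets=[0, 0, 0, 0, -0.07, 0, -1])

```text
time_s: 16.95
eef_pos: [521.9, -112.8, 81.7]
ee_rot: [0.0, 0.074, 0.997, 0.0]
force: [-1.3, 2.2, 6.9]
grip_width: 0.342
grip_force: 40.9
```

send_rows(targets=[0, 0, 0, 0, -0.07, 0, -1])

```text
time_s: 17.08
eef_pos: [521.2, -117.0, 81.8]
ee_rot: [0.0, 0.074, 0.997, 0.0]
force: [-1.0, 1.8, 7.3]
grip_width: 0.345
grip_force: 40.9
```

send_rows(targets=[0, 0, 0, 0, -0.07, 0, -1])

```text
time_s: 17.2
eef_pos: [520.6, -121.1, 81.7]
ee_rot: [0.0, 0.074, 0.997, 0.0]
force: [-2.4, 1.3, 7.4]
grip_width: 0.346
grip_force: 40.9
```

send_rows(targets=[0, 0, 0, 0, -0.07, 0, -1])

```text
time_s: 17.32
eef_pos: [520.0, -125.2, 81.8]
ee_rot: [0.0, 0.074, 0.997, 0.0]
force: [-2.4, 2.6, 6.6]
grip_width: 0.345
grip_force: 40.9
```

Slight drag felt on the knob side (y about −70 to −97). Next I'll ease up to the knob buffer.

send_rows(targets=[0, 0, 0, 0, -0.07, 0, -1, 0, 0, 0, 0, -0.07, 0, -1, 0, 0, 0, 0, -0.07, 0, -1, 0, 0, 0, 0, -0.07, 0, -1, 0, 0, 0, 0, -0.07, 0, -1])

```text
time_s: 17.95
eef_pos: [516.9, -146.0, 81.8]
ee_rot: [0.0, 0.074, 0.997, 0.0]
force: [-2.4, 2.6, 7.7]
grip_width: 0.349
grip_force: 40.9
```

send_rows(targets=[0, 0, 0, 0, -0.07, 0, -1, 0, 0, 0, 0, -0.06, 0, -1, 0, 0, 0, 0, -0.05, 0, -1, 0, 0, 0, 0, -0.03, 0, -1, 0, 0, 0, 0, -0.03, 0, -1])

```text
time_s: 18.58
eef_pos: [514.8, -160.2, 81.7]
ee_rot: [0.0, 0.074, 0.997, 0.0]
force: [-2.7, 2.2, 7.3]
grip_width: 0.342
grip_force: 40.9
```

send_rows(targets=[0, 0, 0, 0, -0.03, 0, -1, 0, 0, 0, 0, -0.03, 0, -1])

```text
time_s: 18.82
eef_pos: [514.2, -163.8, 81.7]
ee_rot: [0.0, 0.074, 0.997, 0.0]
force: [-1.9, 2.8, 7.2]
grip_width: 0.348
grip_force: 41.0
```

send_rows(targets=[0, 0, 0, 0, -0.03, 0, -1])

```text
time_s: 18.95
eef_pos: [514.0, -165.6, 81.8]
ee_rot: [0.0, 0.074, 0.997, 0.0]
force: [-2.2, 2.4, 8.1]
grip_width: 0.348
grip_force: 40.9
```

send_rows(targets=[0, 0, 0, 0, -0.03, 0, -1, 0, 0, 0, 0, -0.02, 0, -1])

```text
time_s: 19.2
eef_pos: [513.5, -168.5, 81.7]
ee_rot: [0.0, 0.074, 0.997, 0.0]
force: [-2.3, 2.3, 8.0]
grip_width: 0.346
grip_force: 40.9
```

send_rows(targets=[0, 0, 0, 0, -0.03, 0, -1])

```text
time_s: 19.32
eef_pos: [513.2, -170.3, 81.7]
ee_rot: [0.0, 0.074, 0.997, 0.0]
force: [-2.7, 2.1, 7.7]
grip_width: 0.341
grip_force: 41.0
```

send_rows(targets=[0, 0, 0, 0, -0.02, 0, -1])

```text
time_s: 19.45
eef_pos: [513.1, -171.2, 81.7]
ee_rot: [0.0, 0.074, 0.997, 0.0]
force: [-2.0, 4.5, 8.1]
grip_width: 0.344
grip_force: 41.0
```

send_rows(targets=[0, 0, 0, 0, -0.02, 0, -1, 0, 0, 0, 0, -0.01, 0, -1, 0, 0, 0, 0, 0, 0, -1, 0, 0, 0, 0, 0, 0, -1])

```text
time_s: 19.95
eef_pos: [512.9, -172.4, 81.7]
ee_rot: [0.0, 0.074, 0.997, 0.001]
force: [-1.5, 5.8, 8.3]
grip_width: 0.347
grip_force: 41.1
```

send_rows(targets=[0, 0, 0, 0, 0.04, 0, -1, 0, 0, 0, 0, 0.08, 0, -1, 0, 0, 0, 0, 0.08, 0, -1, 0, 0, 0, 0, 0.08, 0, -1, 0, 0, 0, 0, 0.08, 0, -1])

```text
time_s: 20.58
eef_pos: [515.9, -152.2, 81.7]
ee_rot: [0.0, 0.074, 0.997, -0.0]
force: [-3.4, -1.3, 7.0]
grip_width: 0.346
grip_force: 40.9
```

send_rows(targets=[0, 0, 0, 0, 0.08, 0, -1, 0, 0, 0, 0, 0.08, 0, -1, 0, 0, 0, 0, 0.08, 0, -1, 0, 0, 0, 0, 0.08, 0, -1, 0, 0, 0, 0, 0.08, 0, -1])

```text
time_s: 21.2
eef_pos: [519.5, -128.5, 81.7]
ee_rot: [0.0, 0.074, 0.997, -0.0]
force: [-3.1, -1.6, 7.1]
grip_width: 0.344
grip_force: 40.9
```

send_rows(targets=[0, 0, 0, 0, 0.08, 0, -1, 0, 0, 0, 0, 0.08, 0, -1, 0, 0, 0, 0, 0.08, 0, -1, 0, 0, 0, 0, 0.08, 0, -1, 0, 0, 0, 0, 0.08, 0, -1])

```text
time_s: 21.82
eef_pos: [523.1, -104.7, 81.7]
ee_rot: [0.0, 0.074, 0.997, -0.0]
force: [-2.2, -0.8, 6.8]
grip_width: 0.346
grip_force: 40.9
```

send_rows(targets=[0, 0, 0, 0, 0.08, 0, -1, 0, 0, 0, 0, 0.08, 0, -1, 0, 0, 0, 0, 0.08, 0, -1, 0, 0, 0, 0, 0.08, 0, -1, 0, 0, 0, 0, 0.08, 0, -1])

```text
time_s: 22.45
eef_pos: [526.6, -81.4, 81.8]
ee_rot: [0.0, 0.074, 0.997, -0.001]
force: [-2.1, -4.5, 6.3]
grip_width: 0.345
grip_force: 40.8
```

send_rows(targets=[0, 0, 0, 0, 0.08, 0, -1, 0, 0, 0, 0, 0.08, 0, -1, 0, 0, 0, 0, 0.08, 0, -1, 0, 0, 0, 0, 0.08, 0, -1, 0, 0, 0, 0, 0.08, 0, -1])

```text
time_s: 23.08
eef_pos: [530.2, -57.2, 81.8]
ee_rot: [0.0, 0.074, 0.997, -0.0]
force: [-3.2, -1.0, 6.6]
grip_width: 0.347
grip_force: 40.8
```

send_rows(targets=[0, 0, 0, 0, 0.08, 0, -1, 0, 0, 0, 0, 0.08, 0, -1, 0, 0, 0, 0, 0.08, 0, -1, 0, 0, 0, 0, 0.08, 0, -1, 0, 0, 0, 0, 0.08, 0, -1])

```text
time_s: 23.7
eef_pos: [533.7, -33.5, 81.7]
ee_rot: [0.0, 0.074, 0.997, -0.0]
force: [-2.1, -0.9, 7.2]
grip_width: 0.345
grip_force: 40.8
```

send_rows(targets=[0, 0, 0, 0, 0.08, 0, -1, 0, 0, 0, 0, 0.08, 0, -1, 0, 0, 0, 0, 0.08, 0, -1, 0, 0, 0, 0, 0.08, 0, -1, 0, 0, 0, 0, 0.08, 0, -1])

```text
time_s: 24.32
eef_pos: [537.3, -9.7, 81.8]
ee_rot: [0.0, 0.074, 0.997, -0.0]
force: [-3.4, -1.0, 6.4]
grip_width: 0.342
grip_force: 40.8
```

send_rows(targets=[0, 0, 0, 0, 0.08, 0, -1, 0, 0, 0, 0, 0.08, 0, -1, 0, 0, 0, 0, 0.08, 0, -1, 0, 0, 0, 0, 0.08, 0, -1, 0, 0, 0, 0, 0.08, 0, -1])

```text
time_s: 24.95
eef_pos: [540.9, 14.0, 81.7]
ee_rot: [0.0, 0.074, 0.997, -0.0]
force: [-2.2, -0.6, 7.2]
grip_width: 0.345
grip_force: 40.8
```

send_rows(targets=[0, 0, 0, 0, 0.08, 0, -1, 0, 0, 0, 0, 0.08, 0, -1, 0, 0, 0, 0, 0.08, 0, -1, 0, 0, 0, 0, 0.08, 0, -1, 0, 0, 0, 0, 0.08, 0, -1])

```text
time_s: 25.58
eef_pos: [544.4, 37.8, 81.7]
ee_rot: [0.0, 0.074, 0.997, -0.0]
force: [-1.7, -1.6, 6.6]
grip_width: 0.342
grip_force: 40.8
```

send_rows(targets=[0, 0, 0, 0, 0.07, 0, -1, 0, 0, 0, 0, 0.07, 0, -1])

```text
time_s: 25.82
eef_pos: [545.7, 46.1, 81.8]
ee_rot: [0.0, 0.074, 0.997, -0.0]
force: [-1.3, -0.9, 6.6]
grip_width: 0.343
grip_force: 40.8
```

send_rows(targets=[0, 0, 0, 0, 0.05, 0, -1])

```text
time_s: 25.95
eef_pos: [546.1, 49.1, 81.7]
ee_rot: [0.0, 0.074, 0.997, -0.0]
force: [-1.2, -0.9, 6.4]
grip_width: 0.342
grip_force: 40.8
```

send_rows(targets=[0, 0, 0, 0, 0.05, 0, -1])

```text
time_s: 26.08
eef_pos: [546.5, 51.8, 81.7]
ee_rot: [0.0, 0.074, 0.997, -0.0]
force: [-2.7, -3.8, 6.5]
grip_width: 0.344
grip_force: 40.8
```

send_rows(targets=[0, 0, 0, 0, 0.05, 0, -1])

```text
time_s: 26.2
eef_pos: [546.9, 54.4, 81.8]
ee_rot: [0.0, 0.074, 0.997, -0.001]
force: [-1.6, -6.4, 7.0]
grip_width: 0.337
grip_force: 40.8
```

send_rows(targets=[0, 0, 0, 0, 0.05, 0, -1])

```text
time_s: 26.32
eef_pos: [547.4, 57.1, 81.8]
ee_rot: [0.0, 0.074, 0.997, -0.001]
force: [-2.6, -7.5, 7.2]
grip_width: 0.345
grip_force: 40.9
```

send_rows(targets=[0, 0, 0, 0, 0.05, 0, -1])

```text
time_s: 26.45
eef_pos: [547.8, 59.8, 81.8]
ee_rot: [0.0, 0.073, 0.997, -0.001]
force: [-2.8, -8.8, 7.3]
grip_width: 0.345
grip_force: 40.9
```

send_rows(targets=[0, 0, 0, 0, 0.05, 0, -1])

```text
time_s: 26.58
eef_pos: [548.2, 62.6, 81.8]
ee_rot: [0.0, 0.074, 0.997, -0.001]
force: [-3.7, -9.3, 7.1]
grip_width: 0.344
grip_force: 40.9
```

send_rows(targets=[0, 0, 0, 0, 0.05, 0, -1])

```text
time_s: 26.7
eef_pos: [548.6, 65.5, 81.8]
ee_rot: [0.0, 0.074, 0.997, -0.001]
force: [-3.4, -11.1, 7.6]
grip_width: 0.347
grip_force: 40.9
```

send_rows(targets=[0, 0, 0, 0, 0.05, 0, -1, 0, 0, 0, 0, 0, 0, -1, 0, 0, 0, 0, 0, 0, -1])

```text
time_s: 27.08
eef_pos: [549.2, 69.3, 81.8]
ee_rot: [0.0, 0.074, 0.997, -0.001]
force: [-2.1, -5.1, 7.1]
grip_width: 0.349
grip_force: 40.8
```

send_rows(targets=[0, 0, 0, 0, 0, 0, 0, 0, 0, 0, 0, 0, 0, 0.3, 0, 0, 0, 0, 0, 0, 0.3, 0, 0, 0, 0, 0, 0, 0.3, 0, 0, 0, 0, 0, 0, 0.3])

```text
time_s: 27.7
eef_pos: [549.0, 70.1, 81.2]
ee_rot: [-0.0, 0.074, 0.997, 0.0]
force: [0.1, 0.1, 0.1]
grip_width: 0.649
grip_force: 0.0
```

send_rows(targets=[0, 0, 0, 0, 0, -0.2, 0.3, 0, 0, 0, 0, 0, -0.4, 0.3, 0, 0, 0, 0, 0, -0.6, 0.3, 0, 0, 0, 0, 0, -0.8, 0.3, 0, 0, 0, 0, 0, -0.8, 0.3])

```text
time_s: 28.32
eef_pos: [548.7, 70.1, 251.8]
ee_rot: [0.0, 0.074, 0.997, 0.0]
force: [-0.3, 0.7, -0.3]
grip_width: 0.647
grip_force: 0.0
```

send_rows(targets=[0, 0, 0, 0.5, 0, 0, 0.3, 0, 0, 0, 0.5, 0, 0, 0.3, 0, 0, 0, 0, 0, 0, 0.3, 0, 0, 0, 0, 0, 0, 0.3])

```text
time_s: 28.82
eef_pos: [490.1, 78.8, 249.9]
ee_rot: [0.001, 0.074, 0.997, -0.0]
force: [0.6, -0.1, -0.2]
grip_width: 0.648
grip_force: 0.0
```

Run:
```python
from rig import eyes
import cv2,pickle
c=eyes.capture("wrist");pickle.dump(c,open("w.pkl","wb"));cv2.imwrite("pics/w2.png",c["img"][:,:,::-1])
```

```text
(no output)
```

View pics/w2.png

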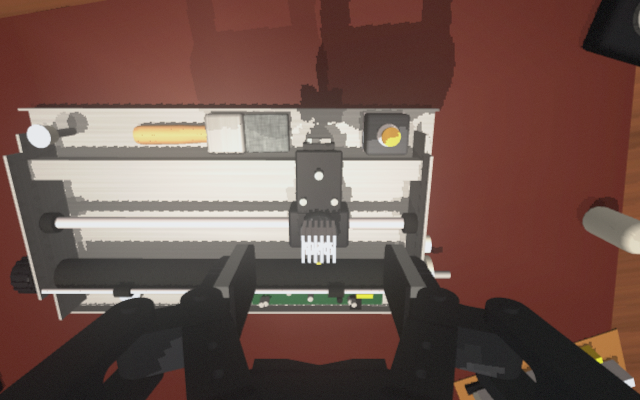

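The carriage stands free, with its heat sink at about (319,249). Everything else lies as it was.

Run:
```python
from h import *
import pickle
w=pickle.load(open("w.pkl","rb"));print(plane(w,(319,249),111))
from rig import job
print(job.finish_job())
```

```text
[548.86497608  68.8754222  111.        ]
the job is handed in; nothing more can be done
None
```

The carriage is standing in the tight stretch, on the motor side about 92 mm from mid-travel, after touching the motor buffer and then the knob buffer gently. The slight drag is on the knob side, about 60 mm from the middle. The gripper is clear, nothing else was moved, and the job is handed in.

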